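Turn the sharpening stone end for end in its sloping stand

TASK

The sharpening stone sits in its sloping wooden stand with its worn, red-banded end uppermost. Slide it up out of the slot under the brass lips, turn it end for end with the same face up, and slide it back down the slope, red end first, until it rests fully home against the stop; then let go of it. Leave the mug, the white tub and the graver where they are.

Things in the scene. Friction and masses are not known exactly. Their poses are not given: they have to be found in the camera images.
- bed: Sloping bed of the fixed wooden stand. Origin: on the bed's surface, mid-width, at the foot of the slope, on the face of the stop (20 mm high, at y < 0). +y runs up the slope (0.21 rad above level), +x across it, +z square to the surface. The surface is 32 mm above the table at the origin. A dark foot board (105 x 235 mm, top 14 mm above the table) lies under it.
- slot_mouth (a point): On the bed's surface at y = 96 mm, axes as the bed's. Below, to the stop, is the slot: 53 mm wide between cheeks 26.5 mm high whose brass lips, 4 mm thick, reach 8.5 mm in over each edge (36 mm gap between them), so the stone only slides in and out along y. The last 16 mm before this point flare outward and upward as a lead-in, 76 mm wide over all, 36 mm high.
- bed_top (a point): Middle of the bed's upper edge, on its surface, 170 mm up from the stop; axes as the bed's. From the slot mouth to here the bed is a bare plank, 42 mm wide and 12 mm thick, narrower than the stone, so that fingers can reach down past both sides of the stone. Beyond is free air.
- stone_center (a point): Centre of the loose grey sharpening stone, 50 mm wide (x), 150 long (y), 24 thick (z), about 0.4 kg; rough, so it stays put on the slope. +y points to its worn end (dark stain, red band 14 mm wide round the end), +z out of its upper face. At the start it lies home in the slot, centre 75 mm from the stop, red end up, the upper 54 mm of it clear of the slot mouth.
- stone_red_end (a point): Centre of the stone's end face at the red-banded worn end.
- mug: Bystander: blue striped mug, 83 x 117 x 95 mm; origin at the centre of its underside.
- tub: Bystander: small white tub, 54 mm across, 37 mm high; origin at the centre of its underside.
- graver: Bystander: flat steel graver, 151 mm long, 9 mm wide, 4 mm thick, lying flat; origin at the centre of its underside.
Not all that is in view belongs to the job. Leave any orange or purple look-alike of the part that bears stone_center alone.

How it is judged:
By the outcome, as a careful person would: the job done as asked, in the order asked, and still so for the second after the job is handed in, with the robot touching nothing.
It also fails if it takes over 64 s, if anything falls off the work surface, if the arm or the gripper's body presses on something with over 40 N, if the wrist force passes 120 N, or if a joint passes its speed limit or range.

ROBOT

A 6-joint arm with a two-finger parallel gripper is mounted at the origin on a cart in front of the work surface, level with it; the furniture and walls round the work are solid. World frame = base frame: x ahead of the robot, y to its left, z up, the work surface at z = 0. Lengths are in m, angles in rad, forces in N, time in s.
With the tool pointing down it reaches from about 0.375 to 0.75 m from the base axis. Payload 9 kg.
Tool frame: the origin (TCP) lies midway between the tips of the shut fingers; the grasp point (between the pads) lies 19 mm behind it; z points along the fingers, y is the direction in which the jaws open and shut (so a half turn about z gives the same grasp; the last joint's range is limited). The gripper opens to 85 mm and grips with 20 to 120 N. Pads are 22 mm wide; open, the fingers measure 114 mm over their backs; the gripper's body (76 mm by 85 mm) begins 54 mm behind the grasp point. The pads swing forward as they close: fully open they stand 13 mm farther back than shut.
Start: joints at [1.088, 0.104, 0.097, 1.564, 0, 1.353], TCP at [0.157, 0.579, 0.192] pointing down, gripper open.
Joint ranges: [-2.99, 2.99], [-0.84, 1.86], [-1.1, 1.16], [-1.84, 2.11], [-1.51, 1.56], [-3.14, 3.14]. Speed limits (rad/s): [2.22, 2.22, 2.57, 3.14, 3.14, 3.14].

INTERFACE

Orientations are given as a 3x3 rotation matrix whose columns are the frame's x, y, z axes.
In Python, from bench import manip, imaging, ticket gives the robot as it stands.
- The arm moves only by the shell command python3 -m creep 'ROWS'. ROWS is JSON, a list that holds one entry, the list of rows, each a list of 7 numbers: the turn, a rotation vector about the tool's x, y, z in degrees, then the shift along the tool's x, y, z in cm, then the closure, from -1 (fully open) to 1 (shut). In form: [[[ax, ay, az, tx, ty, tz, grip], ...]]. A call has 1 to 5 rows; each row is the pose to reach, as a shift and turn from the pose commanded when the call began, along the tool's axes at that moment; what a row does not reach only later rows make up. A row lasts 1/10 s, in which the tool goes at most 50 mm and 8.59 degrees, less where a joint would pass 70% of its speed; a pose out of reach is approached as far as the arm can. A call with a gripper value outside its range is refused whole. The fingers move at their own pace and stop on an object; the grip force is fixed at half the most. Time passes only in rows, so rows that repeat a pose let the fingers close. It gives the time, the measured TCP pose, the force and the opening at its end, in the units of the state.
- manip.observe(): the state, without advancing time (a new reading comes with each control period).
- imaging.snapshot(name): name is "side" or "top"; returns a dict with "color" (400x640x3 uint8, red, green, blue), "K" (3x3 intrinsics, pixels), "rvec" (rotation vector, rad) and "tvec" (3), from world to camera coordinates, as OpenCV has them. Camera axes: x right, y down, z forward; pixel columns grow to the right and rows downward; lengths in m; the calibration is good to about 2 mm. A picture is of the moment at which its call begins. There is no depth.
- ticket.sign_off(): hands the job in, once; it reports no verdict.
The state is a dict: "time": time; "joint_pos": joint angles; "joint_vel": joint speeds; "effort": joint torques, N m; "ee_pos": TCP position; "eef_rot": TCP orientation; "wrist_force": force on the tool from outside, world axes, zero at the start; "torque": the same for the moment, N m; "finger_gap": finger opening in m.
Only numpy, scipy, OpenCV 4.12 (cv2) and the standard library are available. Lean on these libraries where they do the work, as an engineer would, in place of code of your own. Each camera call takes 0.05 s, during which the arm holds its last target. There are 200 camera calls.

## Working session

There is one attempt and no reset: what is moved stays moved. The work goes in short steps, Python scripts to look and compute and a shell command to move; the robot and the scene stay as the last step left them, time stands still between calls to the robot, and variables do not carry over. Pictures are saved under pics/ and viewed, about 8 in all and at most 12, crops included, and the job is handed in when it is done.

```bash
mkdir -p pics; ls
python3 - <<'E'
from bench import manip, imaging
import cv2
print(manip.observe())
for n in("side","top"):
    s=imaging.snapshot(n); cv2.imwrite(f"pics/{n}0.png",s["color"][:,:,::-1]); print(n,s["K"].tolist(),s["rvec"],s["tvec"])
E
```

```text
pics
{'time': 0.0, 'joint_pos': array([ 1.08829256e+00,  1.04651844e-01,  9.64292878e-02,  1.56386950e+00,
       -1.78544866e-05,  1.35308272e+00]), 'joint_vel': array([-7.29598689e-05,  1.62461807e-05,  1.45466288e-03, -3.63751103e-05,
       -6.80147330e-04, -8.20529441e-04]), 'effort': array([-1.60659944e-03, -5.56930339e+01,  5.03655124e+01,  1.68361596e-02,
       -3.70367188e-04,  3.25803887e-05]), 'ee_pos': array([0.1568467 , 0.57873957, 0.19122813]), 'eef_rot': array([[-9.65147365e-01,  2.61706364e-01, -5.85401479e-04],
       [ 2.61706887e-01,  9.65146708e-01, -1.15609016e-03],
       [ 2.62442159e-04, -1.26900097e-03, -9.99999160e-01]]), 'wrist_force': array([-0.40789089, -0.35473766,  0.04720907]), 'torque': array([ 0.06584975, -0.02480582, -0.02812446]), 'finger_gap': 0.08555310219479287}
side [[394.3297989601289, 0.0, 316.31961521795887], [0.0, 394.3297989601289, 194.35790240040893], [0.0, 0.0, 1.0]] [ 0.3118168  -2.66770163  1.43504983] [0.51942385 0.17158574 0.93600404]
top [[441.2213866948562, 0.0, 321.83115050977057], [0.0, 441.2213866948562, 204.01797247501432], [0.0, 0.0, 1.0]] [ 2.13945095 -2.20595721  0.10326827] [-0.06630352  0.57227245  1.31342067]
```

View pics/side0.png

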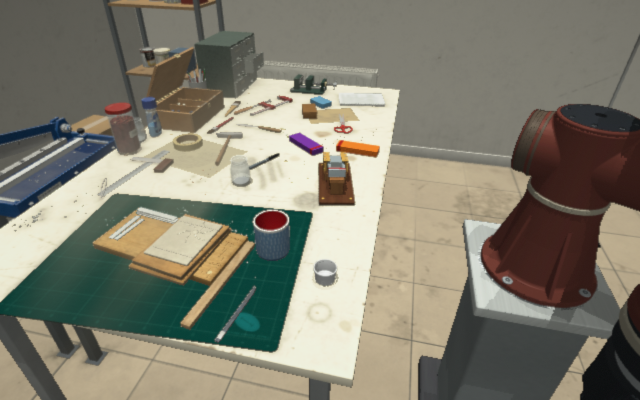

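View pics/top0.png

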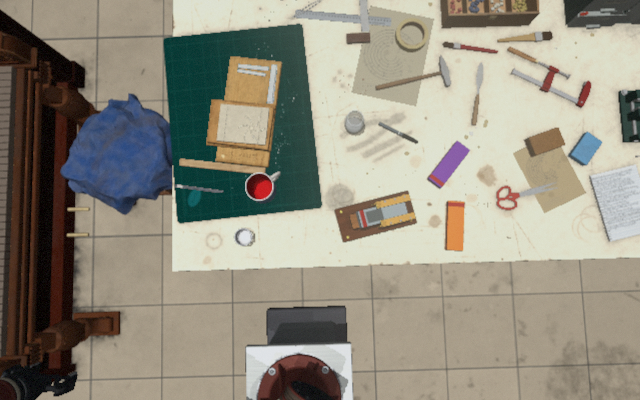

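Overview: the top view shows the stand at about (375,216), with the stone on it and the red end to the left of the stand's middle (~360,217). The mug is at (260,187), the tub at (245,237) and the graver at (200,188). Next I'll enlarge the stand and check the projection.

```bash
cat > h.py <<'E'
import numpy as np, cv2
from bench import manip, imaging
def proj(s,P): return cv2.projectPoints(np.array(P,float).reshape(-1,3),s["rvec"],s["tvec"],s["K"],None)[0].reshape(-1,2)
def ray(s,uv,z):
    R=cv2.Rodrigues(s["rvec"])[0]; c=-R.T@s["tvec"].ravel(); d=R.T@np.linalg.inv(s["K"])@np.array([*uv,1.]); return c+d*(z-c[2])/d[2]
def crop(s,name,x0,x1,y0,y1,k):
    cv2.imwrite(name,cv2.resize(s["color"][y0:y1,x0:x1,::-1],None,fx=k,fy=k,interpolation=cv2.INTER_CUBIC))
E
python3 - <<'E'
from h import *
t=imaging.snapshot("top"); s=imaging.snapshot("side")
print(proj(t,[[0,0,0],[.157,.579,.19],[.5,0,0]]).round(),proj(s,[[0,0,0],[.157,.579,.19],[.5,0,0]]).round())
for uv in [(336,209),(344,241),(409,191),(416,222)]: print(ray(t,uv,.014))
a=cv2.resize(t["color"][180:250,325:425,::-1],None,fx=8,fy=8,interpolation=cv2.INTER_CUBIC)
cv2.imwrite("pics/t1.png",a)
crop(s,"pics/s1.png",305,370,140,210,8)
E
```

```text
[[300. 396.]
 [ 70. 365.]
 [295. 228.]] [[535. 267.]
 [559. 502.]
 [329. 235.]]
[ 0.55455844 -0.12674018  0.014     ]
[ 0.45613938 -0.14779441  0.014     ]
[ 0.60320147 -0.35302935  0.014     ]
[ 0.50723434 -0.36970527  0.014     ]
```

View pics/t1.png

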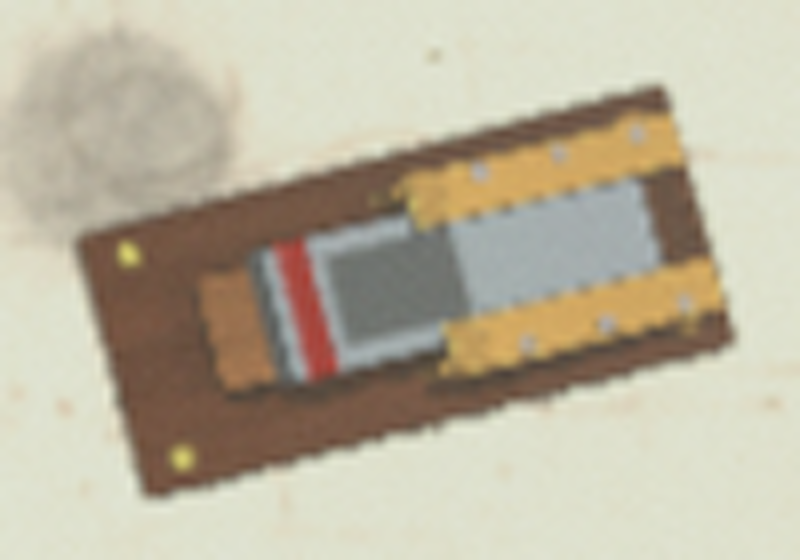

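View pics/s1.png

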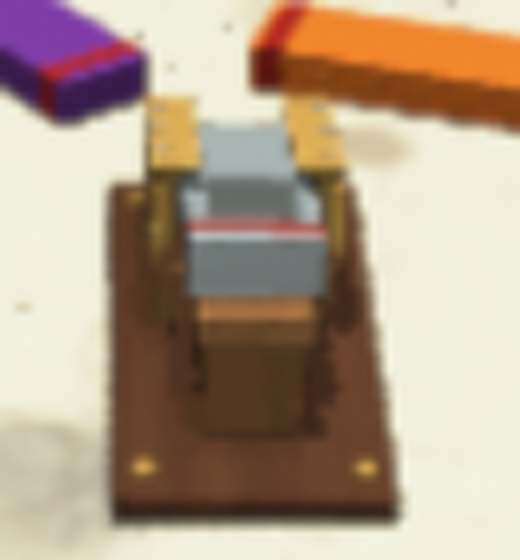

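Crops: in the top crop the bed's top edge runs from (200,275) to (228,390). The stone's red end runs from (270,250) to (307,383) on top, and the slot lies to the right. The side crop shows the stone's end face, x 190–325 and y 235–295. Now I'll fit the stand pose.

```bash
cat >> h.py <<'E'
T=.21
def bedR(p):
    c,s=np.cos(p),np.sin(p); y=np.array([c*np.cos(T),s*np.cos(T),np.sin(T)]); z=np.array([-c*np.sin(T),-s*np.sin(T),np.cos(T)])
    return np.c_[np.cross(y,z),y,z]
def fitpts(t,s,top,side,cams=(0,0)):
    from scipy.optimize import least_squares
    A=np.array([r[:3] for r in top])/1e3; a=np.array([r[3:] for r in top]); B=np.array([r[:3] for r in side])/1e3; b=np.array([r[3:] for r in side])
    def f(q):
        R=bedR(q[2]); o=np.array([q[0],q[1],.032]); return np.r_[(proj(t,A@R.T+o)-a).ravel(),(proj(s,B@R.T+o)-b).ravel()]
    return least_squares(f,[.54,-.34,1.78],loss="soft_l1")
E
python3 - <<'E'
from h import *
t=imaging.snapshot("top"); s=imaging.snapshot("side")
ct=lambda u,v:(325+u/8-.5,180+v/8-.5); cs=lambda u,v:(305+u/8-.5,140+v/8-.5)
top=[(21,170,0,*ct(200,275)),(-21,170,0,*ct(228,392)),(25,150,24,*ct(270,247)),(-25,150,24,*ct(307,383)),(18,0,24,*ct(640,180)),(-18,0,24,*ct(660,265))]
side=[(21,170,0,*cs(195,320)),(-21,170,0,*cs(315,320)),(25,150,24,*cs(188,235)),(-25,150,24,*cs(327,235)),(25,150,0,*cs(190,295)),(-25,150,0,*cs(325,295))]
r=fitpts(t,s,top,side); print(r.x.tolist()); print(r.fun.reshape(-1,2).round(1).tolist())
R=bedR(r.x[2]); o=np.array([*r.x[:2],.032]); print(R.round(4).tolist())
m=manip.observe(); E=m["eef_rot"]
W=np.c_[R[:,1],R[:,0],-R[:,2]]   # tool x=bed y, tool y=bed x
D=E.T@W; print("turn",np.degrees(cv2.Rodrigues(D)[0].ravel()))
g=o+R@np.array([0,.125,.012+.1-.019]); print("target",g,"shift cm",E.T@(g-m["ee_pos"])*100, "via", E.T@(np.array([.5,.2,.24])-m["ee_pos"])*100)
E
```

```text
[0.549177012238884, -0.3307205718187012, 1.7920324630254119]
[[-0.1, 0.5], [0.1, -0.3], [-0.6, 0.1], [-0.7, -0.2], [0.6, -0.7], [1.4, 0.4], [0.5, -0.4], [0.2, -0.2], [0.0, 0.0], [-0.0, 0.3], [-0.4, 0.4], [-0.1, 0.6]]
[[0.9756, -0.2146, 0.0457], [0.2194, 0.9542, -0.2034], [0.0, 0.2085, 0.978]]
turn [-6.54441136 10.82997923 61.9143941 ]
target [ 0.52660429 -0.23036066  0.14901436] shift cm [-56.85704011 -68.44358547   4.29155746] via [-43.02650859 -27.60606812  -4.81768664]
```

```bash
cat > go.py <<'E'
# usage: go.py bx by bz(mm, grasp point in bed frame) flip(1/-1) : prints needed turn and shift
import sys
from h import *
P=np.array([.5492,-.3307,.032]); PH=1.792
import os
if os.path.exists("off.txt"): d=np.loadtxt("off.txt"); P[:2]+=d[:2]; PH+=d[2]
R=bedR(PH); m=manip.observe(); E=m["eef_rot"]
cur=R.T@(m["ee_pos"]-E[:,2]*.019-P)*1e3
print("grasp pt in bed mm",cur.round(1),"t",m["time"],"gap",m["finger_gap"],"F",(R.T@m["wrist_force"]).round(1),"q6",m["joint_pos"][5])
if len(sys.argv)>4:
    b=np.array(list(map(float,sys.argv[1:4])))/1e3; f=int(sys.argv[4])
    W=np.c_[f*R[:,1],f*R[:,0],-R[:,2]]; g=P+R@b+W[:,2]*.019
    print("turn",np.degrees(cv2.Rodrigues(E.T@W)[0].ravel()).round(1),"shift cm",(E.T@(g-m["ee_pos"])*100).round(2))
E
python3 -m creep '[[[0,0,0,-43,-27.6,-4.8,-1],[0,0,0,-43,-27.6,-4.8,-1],[0,0,0,-43,-27.6,-4.8,-1],[0,0,0,-43,-27.6,-4.8,-1],[0,0,0,-43,-27.6,-4.8,-1]]]'
python3 -m creep '[[[0,0,0,-18,-12,-3,-1],[0,0,0,-18,-12,-3,-1],[0,0,0,-18,-12,-3,-1],[0,0,0,-18,-12,-3,-1],[0,0,0,-18,-12,-3,-1]]]'
python3 go.py 0 125 100 1
```

```text
time: 0.8
ee_pos: [0.3249, 0.393, 0.2157]
eef_rot: [[-0.965, 0.261, 0.0], [0.261, 0.965, 0.0], [-0.0, 0.0, -1.0]]
wrist_force: [0.2, 0.1, 0.1]
finger_gap: 0.0853
time: 1.3
ee_pos: [0.4688, 0.2283, 0.2458]
eef_rot: [[-0.964, 0.265, 0.001], [0.265, 0.964, -0.0], [-0.001, -0.0, -1.0]]
wrist_force: [-0.7, 1.2, -0.3]
finger_gap: 0.0852
grasp pt in bed mm [ 44.2 599.2 110.3] t 1.3 gap 0.08524684454324498 F [-0.4  1.2 -0.5] q6 0.47079114480369305
turn [-6.5 10.9 61.7] shift cm [-17.6  -42.47  10.88]
```

```bash
python3 -m creep '[[[-6.5,10.9,61.7,-17.6,-42.5,8,-1],[-6.5,10.9,61.7,-17.6,-42.5,8,-1],[-6.5,10.9,61.7,-17.6,-42.5,8,-1],[-6.5,10.9,61.7,-17.6,-42.5,8,-1],[-6.5,10.9,61.7,-17.6,-42.5,8,-1]]]' >/dev/null
python3 go.py 0 125 100 1
```

```text
grasp pt in bed mm [ 19.6 349.3 119. ] t 1.8 gap 0.0856710118551283 F [1.5 0.3 0.6] q6 0.6313227127079218
turn [-2.   3.4 19.5] shift cm [-20.26  -9.13   3.37]
```

```bash
python3 -m creep '[[[-2,3.4,19.5,-20.3,-9.1,3.4,-1],[-2,3.4,19.5,-20.3,-9.1,3.4,-1],[-2,3.4,19.5,-20.3,-9.1,3.4,-1],[-2,3.4,19.5,-20.3,-9.1,3.4,-1],[-2,3.4,19.5,-20.3,-9.1,3.4,-1]]]' >/dev/null
python3 -m creep '[[[0,0,0,0,0,0,-1]]]' >/dev/null
python3 go.py 0 125 40 1
python3 - <<'E'
from h import *
t=imaging.snapshot("top"); s=imaging.snapshot("side")
a=cv2.resize(t["color"][160:260,305:425,::-1],None,fx=5,fy=5,interpolation=cv2.INTER_CUBIC)
b=cv2.resize(s["color"][120:220,300:340+40,::-1],None,fx=5,fy=5,interpolation=cv2.INTER_CUBIC)[:,:200*2]
cv2.imwrite("pics/c2.png",cv2.resize(np.hstack([a,b]),None,fx=.8,fy=.8))
E
```

```text
grasp pt in bed mm [  0.8 123.5  97.9] t 2.4 gap 0.08550319129163085 F [ 0.1  0.3 -0.8] q6 0.6245277463084996
turn [-0.2 -0.1  0.1] shift cm [ 0.14 -0.05  5.8 ]
```

View pics/c2.png

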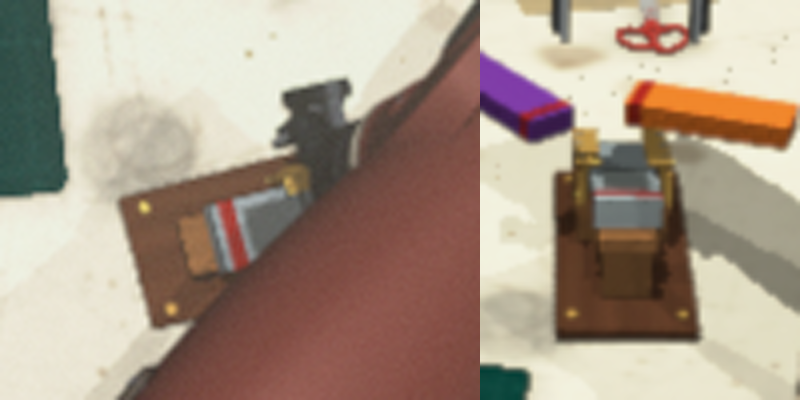

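The side view shows the jaws centred over the stone (fingers at x≈560 and 700, stone centre at 627). Descending now.

```bash
python3 -m creep '[[[-0.2,-0.1,0.1,0.15,-0.05,3,-1],[-0.2,-0.1,0.1,0.15,-0.05,6,-1],[-0.2,-0.1,0.1,0.15,-0.05,9,-1],[-0.2,-0.1,0.1,0.15,-0.05,9,-1]]]' 
python3 -m creep '[[[0,0,0,0,0,0,1],[0,0,0,0,0,0,1],[0,0,0,0,0,0,1],[0,0,0,0,0,0,1],[0,0,0,0,0,0,1]]]' 
python3 go.py 0 180 9 1
```

```text
time: 2.9
ee_pos: [0.5207, -0.2028, 0.0466]
eef_rot: [[-0.22, 0.974, -0.049], [0.953, 0.225, 0.205], [0.211, -0.001, -0.978]]
wrist_force: [-1.2, -0.1, -0.3]
finger_gap: 0.0855
time: 3.4
ee_pos: [0.523, -0.2068, 0.0501]
eef_rot: [[-0.218, 0.975, -0.043], [0.954, 0.223, 0.201], [0.206, 0.003, -0.979]]
wrist_force: [-0.5, 0.4, 0.0]
finger_gap: 0.0123
grasp pt in bed mm [  1.6 127.7  10.3] t 3.4 gap 0.01228479123677396 F [-0.4  0.5 -0.1] q6 0.6458438303396504
turn [0.1 0.2 0.2] shift cm [ 5.24 -0.14  0.11]
```

Run:
```python
from h import *
print(manip.observe()["finger_gap"])
t=imaging.snapshot("top"); s=imaging.snapshot("side")
print(proj(t,manip.observe()["ee_pos"]),proj(s,manip.observe()["ee_pos"]))
a=cv2.resize(t["color"][140:260,305:425,::-1],(400,400),interpolation=cv2.INTER_CUBIC)
b=cv2.resize(s["color"][110:230,280:400,::-1],(400,400),interpolation=cv2.INTER_CUBIC)
cv2.imwrite("pics/c3.png",np.hstack([a,b]))
```

```text
0.01228479123677396
[[363.51587673 217.81734002]] [[335.49685365 177.38620152]]
```

View pics/c3.png

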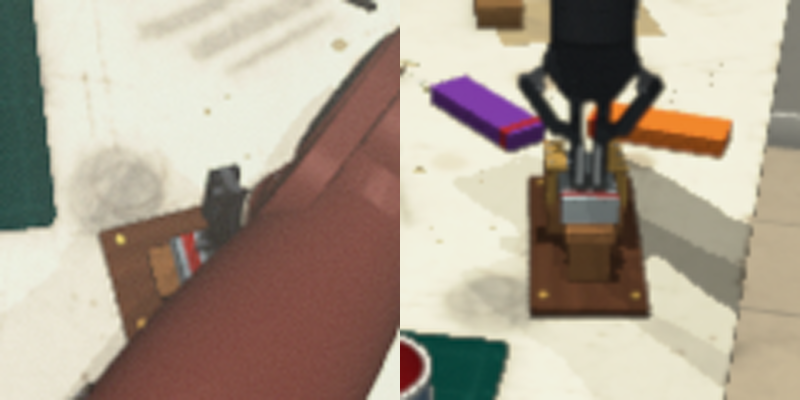

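Run:
```python
from h import *
t=imaging.snapshot("top"); s=imaging.snapshot("side")
P=np.array([.5492,-.3307,.032]); R=bedR(1.792)
for b in [(43,123.5,92),(-43,123.5,92),(43,123.5,79),(-43,123.5,79),(0,127.7,-9),(0,127.7,24),(0,127.7,30),(0,110,24)]:
    p=P+R@np.array(b)/1e3; print(b,proj(s,p).round(1),"c3",((proj(s,p)-[280,110])/.3+[400,0]).round(),((proj(t,p)-[305,140])/.3).round())
m=manip.observe(); print(m["joint_pos"],m["ee_pos"],m["wrist_force"],m["torque"])
crop(s,"pics/c4.png",300,375,110,185,8)
```

```text
(43, 123.5, 92) [[322.1 143.5]] c3 [[540. 112.]] [[223. 196.]]
(-43, 123.5, 92) [[351.9 143.9]] c3 [[640. 113.]] [[250. 296.]]
(43, 123.5, 79) [[322.  147.9]] c3 [[540. 126.]] [[218. 198.]]
(-43, 123.5, 79) [[351.7 148.3]] c3 [[639. 128.]] [[245. 298.]]
(0, 127.7, -9) [[336.  177.3]] c3 [[587. 224.]] [[196. 261.]]
(0, 127.7, 24) [[336.3 166.7]] c3 [[588. 189.]] [[207. 257.]]
(0, 127.7, 30) [[336.4 164.8]] c3 [[588. 183.]] [[209. 256.]]
(0, 110, 24) [[336.1 164.9]] c3 [[587. 183.]] [[225. 252.]]
[-0.68963792  0.21071132 -0.06190015  1.4626801   0.12790334  0.64580632] [ 0.52266446 -0.20642119  0.04950329] [ 0.58608426 -0.6213463   0.16481735] [-0.16552662 -0.05298274 -0.01946561]
```

View pics/c4.png

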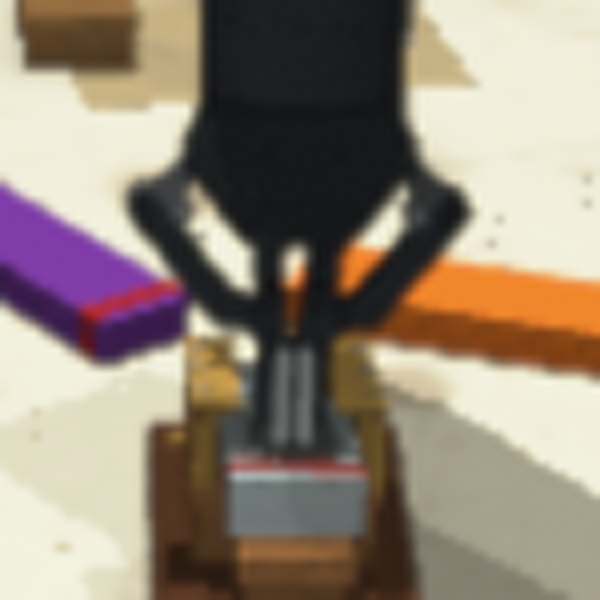

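The fingers shut above the stone. The tips are seen at full-image (336,165), while the reported TCP projects to (336,177), so the gripper is really about 35 mm higher than reported relative to the stand. I'll open, measure this with a second, distinct pose, and correct for it.

```bash
python3 -m creep '[[[0,0,0,0,0,-1,-1],[0,0,0,0,0,-1,-1],[0,0,0,0,0,-1,-1],[0,0,0,0,0,-1,-1],[0,0,0,0,0,-1,-1]]]' 
python3 go.py 0 125 10 1
python3 - <<'E'
from h import *
t=imaging.snapshot("top"); s=imaging.snapshot("side")
m=manip.observe(); E=m["eef_rot"]; o=m["ee_pos"]
for d in (.013,-.02): 
  for y in(-.057,-.0425,.0425,.057): print(d,y,((proj(s,o+E@[0,y,-d])-[290,105])*8).round(),((proj(t,o+E@[0,y,-d])-[345,170])*8).round())
a=s["color"][105:180,290:390,::-1]
cv2.imwrite("pics/c5.png",cv2.resize(a,None,fx=8,fy=8,interpolation=cv2.INTER_CUBIC))
E
```

```text
time: 4.1
ee_pos: [0.523, -0.2083, 0.0591]
eef_rot: [[-0.218, 0.975, -0.044], [0.954, 0.223, 0.202], [0.207, 0.002, -0.978]]
wrist_force: [-0.2, 0.0, 1.1]
finger_gap: 0.0722
grasp pt in bed mm [  1.3 128.1  19.4] t 4.1 gap 0.07216492414882707 F [-0.2  0.3  1. ] q6 0.6437359715128735
turn [0.1 0.1 0.2] shift cm [-0.3  -0.13  0.94]
0.013 -0.057 [[521. 523.]] [[206. 527.]]
0.013 -0.0425 [[482. 523.]] [[196. 489.]]
0.013 0.0425 [[251. 520.]] [[135. 264.]]
0.013 0.057 [[212. 519.]] [[125. 226.]]
-0.02 -0.057 [[516. 608.]] [[179. 534.]]
-0.02 -0.0425 [[478. 607.]] [[169. 496.]]
-0.02 0.0425 [[249. 604.]] [[110. 277.]]
-0.02 0.057 [[210. 604.]] [[100. 240.]]
```

View pics/c5.png

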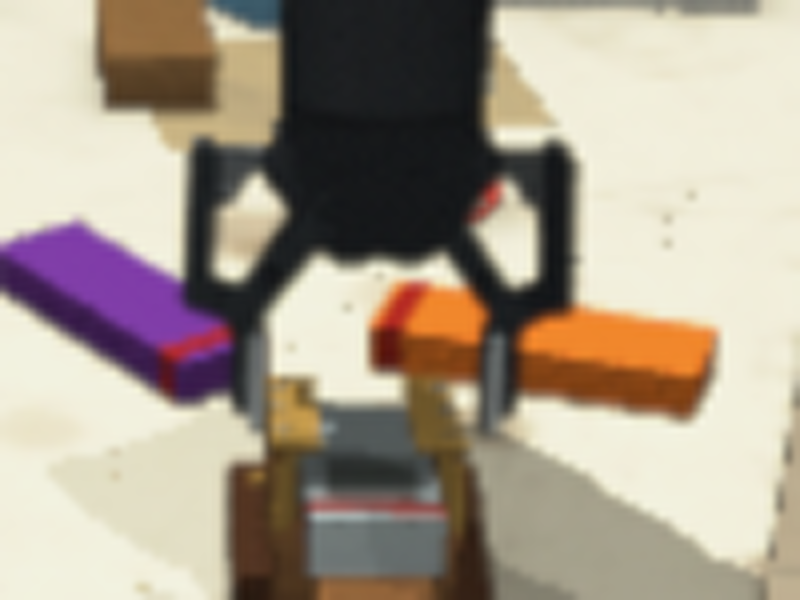

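The open tips are seen at about (250,425) and (490,430) in the crop. The state predicts v≈520, so the gripper really is about 37 mm high, and laterally it is centred on the stone. I'll descend 4.4 cm, then close. The gap should read 50 mm.

```bash
python3 -m creep '[[[0,0,0,0,0,1.2,-1],[0,0,0,0,0,2.4,-1],[0,0,0,0,0,3.6,-1],[0,0,0,0,0,4.4,-1],[0,0,0,0,0,4.4,-1]]]' 
python3 -m creep '[[[0,0,0,0,0,0,1],[0,0,0,0,0,0,1],[0,0,0,0,0,0,1],[0,0,0,0,0,0,1],[0,0,0,0,0,0,1]]]' 
python3 go.py 0 125 10 1
```

```text
time: 4.7
ee_pos: [0.5201, -0.1984, 0.0143]
eef_rot: [[-0.218, 0.975, -0.046], [0.953, 0.223, 0.203], [0.209, 0.0, -0.978]]
wrist_force: [0.4, 0.1, -0.3]
finger_gap: 0.0856
time: 5.2
ee_pos: [0.5215, -0.1999, 0.0172]
eef_rot: [[-0.218, 0.975, -0.043], [0.954, 0.223, 0.201], [0.206, 0.003, -0.979]]
wrist_force: [-2.2, 0.5, 6.4]
finger_gap: 0.0492
grasp pt in bed mm [  1.6 127.7 -23.4] t 5.2 gap 0.04915010776380938 F [-2.1  2.2  6.1] q6 0.6532991062019523
turn [0.1 0.2 0.2] shift cm [-0.27 -0.16 -3.34]
```

```bash
python3 -m creep '[[[0,0,0,0.5,0,0,1],[0,0,0,1,0,0,1],[0,0,0,1.5,0,0,1],[0,0,0,2,0,0,1],[0,0,0,2,0,0,1]]]' |grep -v rot
python3 go.py
```

```text
time: 5.7
ee_pos: [0.5175, -0.1808, 0.0213]
wrist_force: [-0.0, -1.9, 7.3]
finger_gap: 0.0487
grasp pt in bed mm [  1.9 147.7 -23.4] t 5.7 gap 0.04874824563429742 F [-0.5 -0.3  7.6] q6 0.6743443071711769
```

```bash
python3 -m creep '[[[0,0,0,0.8,0,0,1],[0,0,0,1.6,0,0,1],[0,0,0,2.4,0,0,1],[0,0,0,3.3,0,0,1],[0,0,0,3.3,0,0,1]]]' |grep -v rot
python3 go.py
python3 - <<'E'
from h import *
t=imaging.snapshot("top"); s=imaging.snapshot("side")
a=cv2.resize(t["color"][160:250,325:425,::-1],(400,360),interpolation=cv2.INTER_CUBIC)
b=cv2.resize(s["color"][110:200,290:390,::-1],(400,360),interpolation=cv2.INTER_CUBIC)
cv2.imwrite("pics/c6.png",np.hstack([a,b]))
E
```

```text
time: 6.2
ee_pos: [0.5102, -0.149, 0.0283]
wrist_force: [0.1, 0.5, 8.5]
finger_gap: 0.0492
grasp pt in bed mm [  1.8 181.  -23.4] t 6.2 gap 0.049153011735517615 F [0.2 2.3 8.2] q6 0.7113150153282447
```

View pics/c6.png

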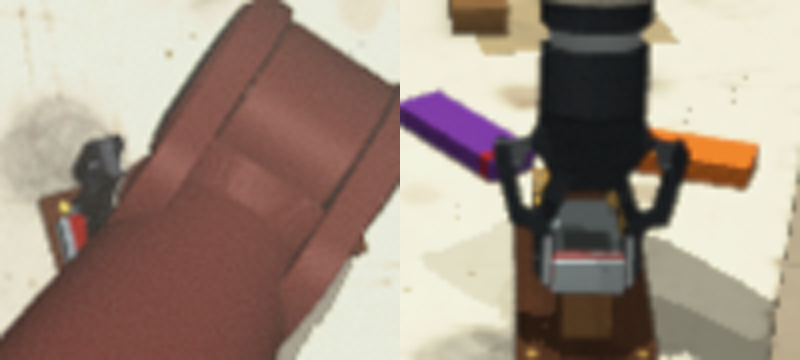

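Run:
```python
from h import *
t=imaging.snapshot("top"); s=imaging.snapshot("side")
P=np.array([.5492,-.3307,.032]); R=bedR(1.792)
ct=lambda p:((proj(t,p)-[325,160])*4).round().tolist()[0]; cs=lambda p:((proj(s,p)-[290,110])*4+[400,0]).round().tolist()[0]
for b in [(25,203,24),(-25,203,24),(25,203,0),(-25,203,0),(32,180,-10),(32,180,-20),(32,190,-10),(32,170,-10),(32,180,40),(60,180,60)]:
    p=P+R@np.array(b)/1e3; print(b,ct(p),cs(p))
crop(t,"pics/x.png",325,375,190,235,8)
a=cv2.resize(t["color"][190:235,330:375,::-1],(400,400),interpolation=cv2.INTER_CUBIC)
b=cv2.resize(s["color"][150:195,315:360,::-1],(400,400),interpolation=cv2.INTER_CUBIC)
cv2.imwrite("pics/c7.png",np.hstack([a,b]))
```

```text
(25, 203, 24) [62.0, 218.0] [554.0, 259.0]
(-25, 203, 24) [80.0, 286.0] [626.0, 260.0]
(25, 203, 0) [54.0, 222.0] [553.0, 292.0]
(-25, 203, 0) [72.0, 289.0] [625.0, 293.0]
(32, 180, -10) [78.0, 208.0] [542.0, 294.0]
(32, 180, -20) [74.0, 209.0] [542.0, 307.0]
(32, 190, -10) [65.0, 211.0] [542.0, 299.0]
(32, 170, -10) [90.0, 205.0] [542.0, 289.0]
(32, 180, 40) [95.0, 199.0] [544.0, 227.0]
(60, 180, 60) [93.0, 157.0] [504.0, 199.0]
```

View pics/c7.png

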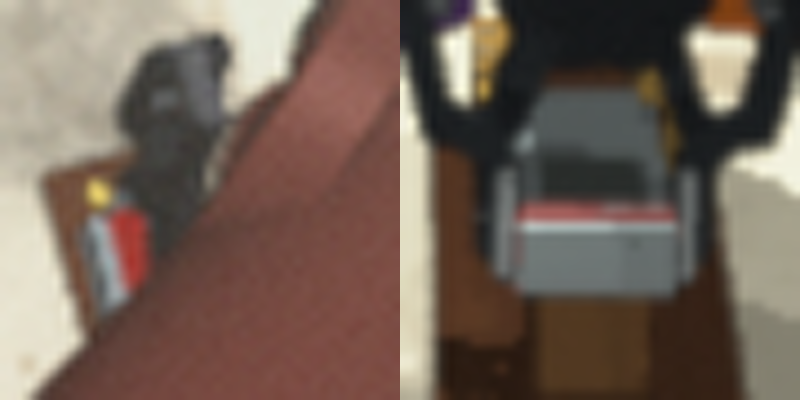

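The stone is gripped and pulled up 53 mm (side: end face spans c7 x 517–680, pads at 505 and 687, tips at v≈280). The real grasp point is about reported + (-2, -5, +38) mm in the bed frame. I'll release and regrip at mid-stone.

```bash
python3 -m creep '[[[0,0,0,0,0,0,-1],[0,0,0,0,0,0,-1],[0,0,0,0,0,0,-1],[0,0,0,0,0,0,-1],[0,0,0,0,0,0,-1]]]' |grep -v rot
python3 -m creep '[[[0,0,0,-1.5,0,0.4,-1],[0,0,0,-3,0,0.4,-1],[0,0,0,-4.5,0,0.4,-1],[0,0,0,-5.3,0,0.4,-1],[0,0,0,-5.3,0,0.4,-1]]]' |grep -v rot
python3 -m creep '[[[0,0,0,0,0,0,1],[0,0,0,0,0,0,1],[0,0,0,0,0,0,1],[0,0,0,0,0,0,1],[0,0,0,0,0,0,1]]]' |grep -v rot
python3 go.py
```

```text
time: 6.9
ee_pos: [0.5095, -0.1489, 0.0269]
wrist_force: [0.3, 0.2, -0.4]
finger_gap: 0.0853
time: 7.4
ee_pos: [0.521, -0.1997, 0.0119]
wrist_force: [-0.4, 1.1, -1.0]
finger_gap: 0.0856
time: 7.9
ee_pos: [0.5211, -0.1985, 0.0127]
wrist_force: [-1.4, 1.0, 3.5]
finger_gap: 0.0495
grasp pt in bed mm [  1.6 128.2 -28. ] t 7.9 gap 0.049537085241137965 F [-1.1  2.   3.2] q6 0.6541011143243403
```

```bash
python3 -m creep '[[[0,0,0,1.4,0,0,1],[0,0,0,2.8,0,0,1],[0,0,0,4.2,0,0,1],[0,0,0,5.6,0,0,1],[0,0,0,6,0,0,1]]]' |grep -v rot
python3 -m creep '[[[0,0,0,0,0,-1.5,1],[0,0,0,0,0,-3,1],[0,0,0,1,0,-4.5,1],[0,0,0,2,0,-6.5,1],[0,0,0,2,0,-6.5,1]]]' |grep -v rot
python3 go.py
```

```text
time: 8.4
ee_pos: [0.5079, -0.1402, 0.0253]
wrist_force: [1.7, -5.6, 2.6]
finger_gap: 0.0494
time: 8.9
ee_pos: [0.5079, -0.136, 0.0961]
wrist_force: [0.6, -0.1, -3.6]
finger_gap: 0.0491
grasp pt in bed mm [  2.3 208.2  40.2] t 8.9 gap 0.049089989719370584 F [ 0.6 -0.9 -3.5] q6 0.7280828066980621
```

```bash
python3 -m creep '[[[0,0,-8.5,0,0,0,1],[0,0,-17,0,0,0,1],[0,0,-25.5,0,0,0,1],[0,0,-34,0,0,0,1],[0,0,-42,0,0,0,1]]]' >/dev/null
python3 -m creep '[[[0,0,-8.5,0,0,0,1],[0,0,-17,0,0,0,1],[0,0,-25.5,0,0,0,1],[0,0,-34,0,0,0,1],[0,0,-42,0,0,0,1]]]' |grep -v rot
python3 go.py
python3 -m creep '[[[0,0,-8.5,0,0,0,1],[0,0,-17,0,0,0,1],[0,0,-25.5,0,0,0,1],[0,0,-34,0,0,0,1],[0,0,-42,0,0,0,1]]]' >/dev/null
python3 -m creep '[[[0,0,-8.5,0,0,0,1],[0,0,-17,0,0,0,1],[0,0,-25.5,0,0,0,1],[0,0,-34,0,0,0,1],[0,0,-42,0,0,0,1]]]' |grep -v rot
python3 go.py 1.7 208 40 -1
```

```text
time: 9.9
ee_pos: [0.5062, -0.1355, 0.0918]
wrist_force: [0.3, 0.4, -4.0]
finger_gap: 0.0491
grasp pt in bed mm [  0.8 208.   35.8] t 9.9 gap 0.049129896499367845 F [ 0.3 -0.5 -3.9] q6 -0.7444575091890587
time: 10.9
ee_pos: [0.5062, -0.1355, 0.0918]
wrist_force: [0.2, -0.0, -3.2]
finger_gap: 0.0492
grasp pt in bed mm [  0.8 208.   35.8] t 10.9 gap 0.049182150235625596 F [ 0.2 -0.7 -3.2] q6 -2.2105039687159493
turn [ -0.   -0.1 -11.5] shift cm [-0.02 -0.08 -0.42]
```

```bash
python3 -m creep '[[[0,0,-8,0,-0.1,0,1],[0,0,-11.5,0,-0.1,0,1],[0,0,-11.5,0,-0.1,1.5,1],[0,0,-11.5,0,-0.1,3,1],[0,0,-11.5,0,-0.1,3,1]]]' |grep -v rot
python3 go.py 1.7 208 -24 -1
python3 - <<'E'
from h import *
t=imaging.snapshot("top"); s=imaging.snapshot("side")
a=cv2.resize(t["color"][150:250,320:420,::-1],(400,400),interpolation=cv2.INTER_CUBIC)
b=cv2.resize(s["color"][140:205,300:365,::-1],(400,400),interpolation=cv2.INTER_CUBIC)
cv2.imwrite("pics/c8.png",np.hstack([a,b]))
P=np.array([.5492,-.3307,.032]); R=bedR(1.792)
for b in [(25,273,58),(-25,273,58),(25,273,34),(-25,273,34),(21,170,0),(-21,170,0)]:
    p=P+R@np.array(b)/1e3; print(b,((proj(s,p)-[300,140])*400/65+[400,0]).round(),((proj(t,p)-[320,150])*4).round())
E
```

```text
time: 11.4
ee_pos: [0.5041, -0.1278, 0.0596]
wrist_force: [-0.9, 0.2, -4.3]
finger_gap: 0.0495
grasp pt in bed mm [  0.5 209.    2.6] t 11.4 gap 0.04948869737271885 F [-0.8 -0.5 -4.3] q6 -2.394475252075556
turn [ 0.1  0.1 -0.4] shift cm [ 0.11 -0.13  2.66]
(25, 273, 58) [[582. 191.]] [[ -1. 276.]]
(-25, 273, 58) [[702. 192.]] [[ 17. 346.]]
(25, 273, 34) [[580. 245.]] [[ -8. 279.]]
(-25, 273, 34) [[699. 246.]] [[ 10. 348.]]
(21, 170, 0) [[581. 240.]] [[118. 257.]]
(-21, 170, 0) [[671. 242.]] [[132. 313.]]
```

View pics/c8.png

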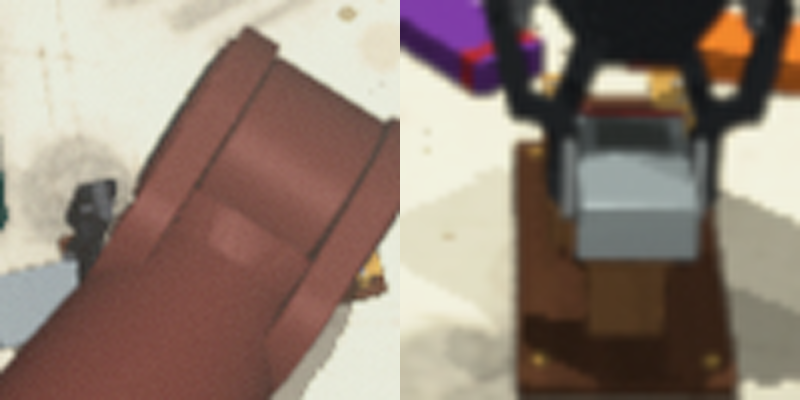

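The stone is flipped. In the side view the plain end is nearer the camera, with end face at (580–697, 208–260), square to the bed. Lowering and feeling for contact.

```bash
python3 -m creep '[[[0,0,-0.4,0,-0.1,1,1],[0,0,-0.4,0,-0.1,2,1],[0,0,-0.4,0,-0.1,2.2,1],[0,0,-0.4,0,-0.1,2.2,1]]]' |grep -v rot
python3 go.py
python3 -m creep '[[[0,0,0,0,0,0.2,1],[0,0,0,0,0,0.4,1],[0,0,0,0,0,0.4,1]]]' |grep -v rot
python3 go.py
```

```text
time: 11.9
ee_pos: [0.5056, -0.1244, 0.0409]
wrist_force: [0.4, 0.2, -4.5]
finger_gap: 0.0493
grasp pt in bed mm [  2.7 208.1 -16.3] t 11.9 gap 0.049260891396445385 F [ 0.5 -0.8 -4.5] q6 -2.3959688418730622
time: 12.2
ee_pos: [0.5059, -0.1239, 0.0375]
wrist_force: [0.1, 0.1, -4.1]
finger_gap: 0.0495
grasp pt in bed mm [  3.1 207.8 -19.7] t 12.2 gap 0.04949935039031878 F [ 0.1 -0.7 -4. ] q6 -2.395053010683817
```

```bash
python3 -m creep '[[[0,0,0,0,0.1,0.2,1],[0,0,0,0,0.1,0.4,1],[0,0,0,0,0.1,0.4,1]]]' |grep force
python3 go.py
python3 -m creep '[[[0,0,0,0,0,0.2,1],[0,0,0,0,0,0.4,1],[0,0,0,0,0,0.4,1]]]' |grep force
python3 go.py
```

```text
wrist_force: [0.2, -0.0, -3.9]
grasp pt in bed mm [  1.9 207.9 -23.9] t 12.5 gap 0.049398995489235056 F [ 0.2 -0.9 -3.8] q6 -2.395376433701445
wrist_force: [-0.6, 0.5, -3.1]
grasp pt in bed mm [  1.9 207.9 -28. ] t 12.8 gap 0.04906421761254809 F [-0.5 -0.  -3.2] q6 -2.3943162620371696
```

```bash
python3 -m creep '[[[0,0,0,1,0,-0.05,1],[0,0,0,2,0,-0.05,1],[0,0,0,2.8,0,-0.05,1],[0,0,0,2.8,0,-0.05,1]]]' |grep force
python3 go.py
python3 -m creep '[[[0,0,0,0.5,0,0,1],[0,0,0,1,0,0,1],[0,0,0,1.5,0,0,1],[0,0,0,1.5,0,0,1]]]' |grep force
python3 go.py
```

```text
wrist_force: [-0.4, 0.1, -3.4]
grasp pt in bed mm [  2.  178.3 -27.1] t 13.2 gap 0.049480421444049454 F [-0.4 -0.6 -3.4] q6 -2.4287311587651566
wrist_force: [0.2, 0.1, -2.8]
grasp pt in bed mm [  2.1 164.1 -27. ] t 13.6 gap 0.04910780485271793 F [ 0.2 -0.6 -2.7] q6 -2.4456636574116843
```

```bash
python3 -m creep '[[[0,0,0,0.5,0,0,1],[0,0,0,1,0,0,1],[0,0,0,1.5,0,0,1],[0,0,0,1.5,0,0,1]]]' |grep force
python3 -m creep '[[[0,0,0,0.6,0,0,1],[0,0,0,1.2,0,0,1],[0,0,0,1.8,0,0,1],[0,0,0,2.5,0,0,1],[0,0,0,2.5,0,0,1]]]' |grep force
python3 go.py
python3 - <<'E'
from h import *
s=imaging.snapshot("side"); t=imaging.snapshot("top")
P=np.array([.5492,-.3307,.032]); R=bedR(1.792)
# end-face edges along mid column: expected rows vs y
c=s["color"].astype(int)
for y in (180,185,190,195): print(y,[proj(s,P+R@np.array([0,y,z])/1e3).round(1).tolist() for z in(0,24)])
print(c[160:196,338].sum(1).tolist())
E
```

```text
wrist_force: [-1.2, -0.0, -3.3]
wrist_force: [-3.5, -1.9, -5.0]
grasp pt in bed mm [  1.9 123.5 -27.1] t 14.5 gap 0.04916049752376007 F [-3.8 -2.1 -4.7] q6 -2.4885615976396673
180 [[[336.9, 180.3]], [[337.2, 172.3]]]
185 [[[337.0, 180.9]], [[337.2, 172.9]]]
190 [[[337.1, 181.5]], [[337.3, 173.4]]]
195 [[[337.1, 182.1]], [[337.4, 174.0]]]
[154, 164, 139, 131, 129, 156, 263, 405, 419, 421, 433, 470, 488, 502, 521, 364, 347, 347, 344, 342, 338, 314, 206, 163, 159, 162, 164, 163, 160, 161, 162, 168, 166, 158, 121, 88]
```

The end-face rows (174.6–181.6) put the stone's upper end at about y=189 mm, so it sits 38–188 in the slot. I'll regrip higher up and push it home.

```bash
python3 -m creep '[[[0,0,0,0,0,0,-1],[0,0,0,0,0,0,-1],[0,0,0,0,0,0,-1],[0,0,0,0,0,0,-1],[0,0,0,0,0,0,-1]]]' |grep -v rot
python3 -m creep '[[[0,0,0,-1.5,0,0,-1],[0,0,0,-3,0,0,-1],[0,0,0,-4.5,0,0,-1],[0,0,0,-4.5,0,0,-1],[0,0,0,-4.5,0,0,-1]]]' |grep force
python3 -m creep '[[[0,0,0,0,0,0,1],[0,0,0,0,0,0,1],[0,0,0,0,0,0,1],[0,0,0,0,0,0,1],[0,0,0,0,0,0,1]]]' |grep -v rot
python3 go.py
```

```text
time: 15.1
ee_pos: [0.5228, -0.2018, 0.0133]
wrist_force: [-0.8, -0.4, 0.4]
finger_gap: 0.0852
wrist_force: [0.1, -0.6, 0.2]
time: 16.1
ee_pos: [0.5129, -0.1595, 0.0226]
wrist_force: [-1.7, -2.8, 2.3]
finger_gap: 0.0492
grasp pt in bed mm [  2.1 169.2 -26.7] t 16.1 gap 0.04923631042916893 F [-2.2 -1.8  2.7] q6 -2.4396970840376233
```

```bash
python3 -m creep '[[[0,0,0,0.8,0,0,1],[0,0,0,1.6,0,0,1],[0,0,0,2.4,0,0,1],[0,0,0,3.2,0,0,1],[0,0,0,3.2,0,0,1]]]' |grep force
python3 go.py
python3 -m creep '[[[0,0,0,0.2,0,0,1],[0,0,0,0.4,0,0,1],[0,0,0,0.4,0,0,1]]]' |grep force
python3 go.py
```

```text
wrist_force: [-4.5, -0.8, 5.9]
grasp pt in bed mm [  1.9 137.6 -26.7] t 16.6 gap 0.04903022355373491 F [-4.6  1.4  5.8] q6 -2.4751377022371357
wrist_force: [-6.8, 5.2, 10.0]
grasp pt in bed mm [  1.8 134.8 -26.7] t 16.9 gap 0.04907035756689692 F [-5.4  8.5  8.4] q6 -2.4790599090626473
```

```bash
python3 -m creep '[[[0,0,0,0.1,0,0,1],[0,0,0,0.2,0,0,1],[0,0,0,0.2,0,0,1]]]' |grep force
python3 go.py
python3 -m creep '[[[0,0,0,0.15,0,0,1],[0,0,0,0.15,0,0,1],[0,0,0,0.15,0,0,1]]]' |grep force
python3 go.py
```

```text
wrist_force: [-5.8, 5.1, 10.5]
grasp pt in bed mm [  1.8 133.1 -26.7] t 17.2 gap 0.0491571472467148 F [-4.5  8.3  9. ] q6 -2.4811001377367954
wrist_force: [-5.9, 5.6, 10.1]
grasp pt in bed mm [  1.8 131.6 -26.8] t 17.5 gap 0.04918769371834636 F [-4.5  8.7  8.5] q6 -2.482632940761728
```

```bash
for i in 1 2; do python3 -m creep '[[[0,0,0,0.15,0,0,1],[0,0,0,0.3,0,0,1],[0,0,0,0.3,0,0,1]]]' |grep force
python3 go.py; done
python3 - <<'E'
from h import *
s=imaging.snapshot("side")
P=np.array([.5492,-.3307,.032]); R=bedR(1.792)
c=s["color"].astype(int)
for y in (145,150,155): print(y,[proj(s,P+R@np.array([0,y,z])/1e3).round(1).tolist() for z in(0,24)])
print(c[160:190,337].sum(1).tolist())
E
```

```text
wrist_force: [-6.2, 5.7, 10.8]
grasp pt in bed mm [  1.8 128.6 -26.7] t 17.8 gap 0.04894133614826772 F [-4.8  9.   9.2] q6 -2.4858093967253256
wrist_force: [-7.5, 6.4, 10.8]
grasp pt in bed mm [  1.8 125.7 -26.7] t 18.1 gap 0.04947222715217998 F [-5.9 10.   8.9] q6 -2.4889249737708545
145 [[[336.3, 176.3]], [[336.6, 168.5]]]
150 [[[336.4, 176.9]], [[336.7, 169.0]]]
155 [[[336.5, 177.5]], [[336.8, 169.6]]]
[155, 162, 199, 217, 219, 222, 279, 406, 414, 408, 421, 340, 323, 321, 319, 317, 305, 265, 295, 305, 220, 207, 198, 171, 165, 165, 166, 167, 167, 167]
```

```bash
for i in 1 2; do python3 -m creep '[[[0,0,0,0.15,0,0,1],[0,0,0,0.3,0,0,1],[0,0,0,0.3,0,0,1]]]' |grep force
python3 go.py; done
```

```text
wrist_force: [-7.5, 6.0, 10.8]
grasp pt in bed mm [  1.7 122.7 -26.7] t 18.45 gap 0.04949622793619081 F [-6.   9.6  9. ] q6 -2.491953200143266
wrist_force: [-10.3, 15.9, 18.5]
grasp pt in bed mm [  1.7 122.  -26.7] t 18.75 gap 0.04903083410416244 F [-6.6 21.2 14.4] q6 -2.494872027803902
```

```bash
python3 -m creep '[[[0,0,0,0.2,0,0,1],[0,0,0,0.2,0,0,1],[0,0,0,0.2,0,0,1]]]' |grep force
python3 go.py
python3 - <<'E'
from h import *
s=imaging.snapshot("side"); c=s["color"].astype(int)
for u in(333,337,341): print(c[160:190,u].sum(1).tolist())
E
```

```text
wrist_force: [-14.6, 25.5, 26.7]
grasp pt in bed mm [  1.7 122.1 -26.7] t 19.05 gap 0.04890591896707804 F [-8.7 33.  20.2] q6 -2.4967177826027855
[139, 166, 212, 218, 217, 223, 277, 412, 461, 528, 368, 351, 350, 347, 342, 343, 346, 292, 306, 305, 224, 217, 205, 176, 172, 170, 170, 170, 170, 169]
[159, 181, 214, 217, 217, 221, 277, 408, 433, 445, 335, 323, 324, 321, 320, 323, 320, 270, 301, 306, 218, 210, 198, 173, 164, 166, 167, 168, 165, 166]
[248, 244, 244, 221, 217, 221, 278, 406, 433, 446, 336, 322, 322, 320, 320, 317, 308, 266, 275, 279, 216, 221, 213, 176, 161, 162, 163, 160, 161, 162]
```

The stone has stalled hard (33 N, no motion), so I'll release, retreat upward, and compare with the starting images.

```bash
python3 -m creep '[[[0,0,0,0,0,0,-1],[0,0,0,0,0,0,-1],[0,0,0,0,0,0,-1],[0,0,0,0,0,0,-1],[0,0,0,0,0,0,-1]]]' |grep -v rot
python3 -m creep '[[[0,0,0,0,0,-3,-1],[0,0,0,0,0,-6,-1],[0,0,0,0,0,-9,-1],[0,0,0,0,0,-12,-1],[0,0,0,0,0,-14,-1]]]' |grep -v rot
python3 -m creep '[[[0,0,0,-5,0,0,-1],[0,0,0,-10,0,0,-1],[0,0,0,-15,0,0,-1],[0,0,0,-20,0,-2,-1],[0,0,0,-24,0,-3,-1]]]' |grep -v rot
python3 -m creep '[[[0,0,0,-5,0,0,-1],[0,0,0,-10,0,0,-1],[0,0,0,-12,0,0,-1],[0,0,0,-12,0,0,-1]]]' |grep -v rot
python3 - <<'E'
from h import *
t=imaging.snapshot("top"); s=imaging.snapshot("side")
s0=cv2.imread("pics/side0.png")[:,:,::-1].astype(int); c=s["color"].astype(int)
for u in(333,337,341): print(c[160:185,u].sum(1).tolist(),'\n',s0[160:185,u].sum(1).tolist())
t0=cv2.imread("pics/top0.png")
a=cv2.resize(t["color"][185:245,330:420,::-1],(400,267),interpolation=cv2.INTER_CUBIC)
a0=cv2.resize(t0[185:245,330:420],(400,267),interpolation=cv2.INTER_CUBIC)
b=cv2.resize(s["color"][150:200,310:385,::-1],(400,267),interpolation=cv2.INTER_CUBIC)
b0=cv2.resize(cv2.imread("pics/side0.png")[150:200,310:385],(400,267),interpolation=cv2.INTER_CUBIC)
cv2.imwrite("pics/c9.png",np.vstack([np.hstack([a,b]),np.hstack([a0,b0])]))
E
```

```text
time: 19.6
ee_pos: [0.5244, -0.2102, 0.0112]
wrist_force: [-0.3, 1.2, -0.1]
finger_gap: 0.085
time: 20.1
ee_pos: [0.5311, -0.2391, 0.1506]
wrist_force: [-0.4, -0.4, -0.0]
finger_gap: 0.0855
time: 20.6
ee_pos: [0.4793, -0.0137, 0.2285]
wrist_force: [1.6, 0.7, 0.3]
finger_gap: 0.0857
time: 21.0
ee_pos: [0.4536, 0.1013, 0.2533]
wrist_force: [-0.2, -0.9, -0.2]
finger_gap: 0.0852
[328, 403, 519, 531, 531, 531, 531, 533, 549, 565, 377, 352, 349, 347, 344, 344, 349, 313, 333, 329, 228, 215, 206, 175, 170] 
 [526, 499, 370, 314, 311, 315, 332, 378, 393, 538, 372, 350, 349, 346, 342, 341, 348, 309, 330, 330, 225, 216, 201, 175, 170]
[329, 403, 519, 531, 531, 531, 531, 534, 544, 553, 373, 350, 348, 345, 345, 345, 349, 301, 329, 331, 225, 209, 201, 172, 166] 
 [526, 496, 372, 317, 314, 313, 333, 378, 394, 533, 369, 346, 346, 343, 341, 343, 347, 300, 326, 328, 222, 208, 198, 169, 164]
[491, 469, 483, 509, 529, 531, 531, 531, 546, 546, 348, 335, 345, 344, 342, 340, 335, 316, 344, 347, 235, 226, 217, 178, 161] 
 [502, 464, 394, 351, 357, 347, 345, 337, 360, 477, 339, 344, 345, 343, 340, 337, 333, 313, 342, 345, 234, 228, 215, 174, 163]
```

View pics/c9.png

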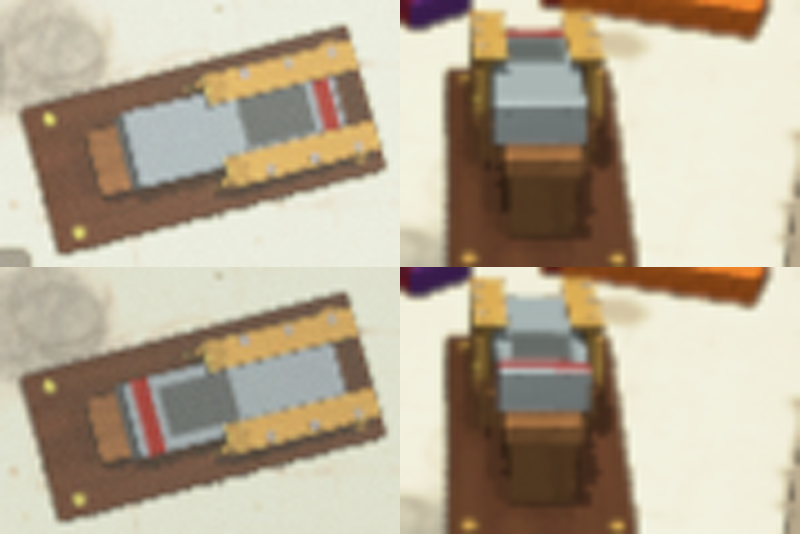

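After release (top row) compared with the start (bottom row): the red end is now at the foot of the slope against the stop. The plain end face sits on the same pixel rows as the original (about 169.5 to 176–177). The stand has not moved and the robot is clear.

Run:
```python
import cv2,numpy as np
from bench import ticket,imaging
s=imaging.snapshot("side")["color"][:,:,::-1].astype(int); s0=cv2.imread("pics/side0.png").astype(int)
for n,(x0,x1,y0,y1) in dict(mug=(250,295,208,262),tub=(310,342,258,290),graver=(212,262,283,345)).items(): print(n,np.abs(s-s0)[y0:y1,x0:x1].mean().round(1))
print(ticket.sign_off())
```

```text
mug 0.7
tub 4.5
graver 0.7
the job is handed in; nothing more can be done
None
```

The stone has been turned end for end with the same face up. It is back in the slot, red end first, home against the stop and released. I handed the job in about 21 s into the 64 s limit.

**How it went:** I drew the stone partly out and regripped it at mid-length. I then took it clear, turned it 180° above the bed and slid it in under the lips. A last regrip near the upper end let me push it until it stalled.

**Last checks:**
- **Fully home:** the stone stopped dead at about 33 N. After I let go, its upper end face was on the same image rows as at the start, to within a pixel.
- **Red end:** the top view shows it at the foot of the slope.
- **Mug and graver:** their image regions are unchanged (mean difference 0.7).
- **Tub:** its region differed a little more (4.5). I put this down to the arm's shadow but did not look at it closely. The arm never went near it low down.

**What disagreed:** the reported tool position was about 38 mm lower than the cameras showed. My first grasp therefore closed harmlessly above the stone, with no contact force. I corrected for the offset by sight and touch.

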